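Spin the spice turntable until the blue-banded jar is at the front

TASK

Push the black spice turntable round by its rim, with the fingertips, until the jar with the blue band and blue dot on its red cap stands at the front, in line with the blue arrow stuck on the tiles, so that it can be filled next. Do not touch or lift the jars: all three must ride round standing in their places. Leave everything else on the counter where it is.

Things in the scene. Friction and masses are not known exactly. Their poses are not given: they have to be found in the camera images.
- turntable: The black plate, a disc of radius 115 mm, 14 mm thick, turning freely either way without end stops about its vertical axis. Origin at the centre of its underside, 12 mm above the counter, z up; it turns with the plate, its -x axis pointing to the blue-banded jar's place (jars stand up to about 4 mm off their places). Light friction (0.1 N m, 1 N at the rim), no spring: it stays where it is left.
- axis (a point): Centre of the plate's top face, on the vertical turning axis, 26 mm above the counter; z up. The round stand (radius 85 mm) hidden below is fixed to the counter. Its place and direction differ from run to run. Outside the plate, between the tabs, the space is free down to the counter.
- front_spot (a point): Point fixed to the stand, 65 mm from the axis towards the blue arrow, at the height of the plate's top: where the centre of the blue-banded jar's underside must come to. The arrow is a flat sticker on the tiles, 165 to 210 mm from the axis in that direction, pointing at the axis, roughly on the robot's side.
- tab (a point): Top centre of one of six identical grey finger tabs sticking out of the plate's rim, 60 degrees apart, turning with it: 127 mm from the axis, 40 mm above the counter. Each tab reaches from 115 to 145 mm from the axis, is 16 mm wide along the rim and stands from 12 to 40 mm above the counter. No tab is in line with a jar: they are 30 degrees to either side.
- blue_jar: The marked jar: empty glass spice jar, 44 mm across, 69 mm high with its red cap (41 mm across), a blue band round the glass and a blue dot of 26 mm on the cap. Origin at the centre of its underside, z up. It stands loose on the plate, about 65 mm from the axis, 90 g; its top is 95 mm above the counter.
- jar_b: Plain glass jar with red cap, same size, no blue; loose on the plate 65 mm from the axis, about 120 degrees anticlockwise of the marked jar. Origin at the centre of its underside.
- jar_c: Plain glass jar with red cap, same size, no blue; loose on the plate 65 mm from the axis, about 120 degrees clockwise of the marked jar. Origin at the centre of its underside.
- tea_strainer: Bystander: steel tea strainer, bowl 72 mm across and 26 mm high, origin under the bowl's centre, wire handle reaching 128 mm along its -x axis.
- egg_cup: Bystander: lime-green plastic egg cup, 50 mm across, 55 mm high, origin at the centre of its foot.
- mug: Bystander: blue mug, 80 mm across, 85 mm high, handle at its +y, origin at the centre of its foot.
- tea_tin: Bystander: yellow tin, 76 mm across, 110 mm high, origin at the centre of its underside.
- teaspoon: Bystander: steel teaspoon, 140 mm long, lying along its x axis.

How it is judged (in metres and radians):
At the end, for the whole second after the job is handed in: The blue-banded jar's centre is within 12 mm (about 10 degrees) of the front spot in line with the blue arrow, the turntable is at rest, and all three jars stand upright on the plate 50 to 80 mm from its axis (horizontal distance between blue_jar and front_spot below 0.012 m and angular speed of turntable below 0.05 rad/s and angle between each of blue_jar, jar_b, jar_c's own z axis and vertical below 0.1 rad and height (world z) of blue_jar between 0.021 and 0.031 m and horizontal distance between blue_jar and axis between 0.05 and 0.08 m and height (world z) of jar_b between 0.021 and 0.031 m and horizontal distance between jar_b and axis between 0.05 and 0.08 m and height (world z) of jar_c between 0.021 and 0.031 m and horizontal distance between jar_c and axis between 0.05 and 0.08 m); the robot touches nothing.
It fails at once if a jar is touched by the robot (contact force between any of the fingers, the arm and blue_jar above 0.5 N or contact force between any of the fingers, the arm and jar_b above 0.5 N or contact force between any of the fingers, the arm and jar_c above 0.5 N).
It fails at once if a jar is lifted off the plate or tipped (height (world z) of any of blue_jar, jar_b, jar_c above 0.036 m or angle between any of blue_jar, jar_b, jar_c's own z axis and vertical above 0.3 rad).
It fails at once if the turntable is pushed between the jars, well inside its rim (contact force between the fingers and turntable above 0.5 N and horizontal distance between the grasp point and axis below 0.07 m).
It fails at once if a thing beside the turntable is moved more than 20 mm (distance of any of tea_strainer, egg_cup, mug, tea_tin, teaspoon from where it was at the start of the episode above 0.02 m).
It also fails if it takes over 51 s, if anything falls off the work surface, if the arm or the gripper's body presses on something with over 40 N, if the wrist force passes 120 N, or if a joint passes its speed limit or range.

ROBOT

A 6-joint arm with a two-finger parallel gripper is mounted at the origin on the work surface. World frame = base frame: x ahead of the robot, y to its left, z up, the work surface at z = 0. Lengths are in mm, angles in rad, forces in N, time in s.
With the tool pointing down it reaches from about 300 to 775 mm from the base axis. Payload 14.6 kg.
Tool frame: the origin (TCP) lies on the centre line of the jaws, within the pads' length; the fingertips stand 19 mm ahead of it and the grasp point (between the pads) is the TCP (bot.tip_reach is the distance from the TCP to the fingertips, in mm); z points along the fingers, y is the line along which they close (so a half turn about z gives the same grasp; the last joint's range is limited). The gripper opens to 85 mm and grips with 20 to 120 N. Pads are 22 mm wide; open, the fingers measure 114 mm over their backs; the gripper's body (76 mm by 85 mm) begins 54 mm behind the grasp point. The pads swing forward as they close: fully open they stand 13 mm farther back than shut.
Start: joints at [-1.368, 0.3, 1.521, -0, 1.321, -0.067], TCP at [146.59, -530.095, 222.881] pointing down, gripper open.
Joint ranges: [-3.03, 3.03], [-0.79, 2.21], [0.23, 2.52], [-1.04, 4.18], [0, 3.07], [-2.55, 2.55]. Speed limits (rad/s): [2.22, 2.22, 2.57, 3.14, 3.14, 3.14].

INTERFACE

Orientations are given as a unit quaternion [w, x, y, z].
In Python, from rig import bot gives the robot as it stands. Calls block until the motion is done:
- bot.move_to(position, orientation): joint-space move of the TCP to a pose.
- bot.servo_line(position, attitude=None, speed=150, until_force=None): straight line of the TCP; attitude=None keeps the orientation; speed is the mean speed in mm/s. With until_force (N) it stops when the force on the tool has changed by that much, and returns True; else False.
- bot.move_joints(angles): joint-space move.
- bot.move_gripper(opening, grip_force=None): finger opening in mm; grip_force is the grip in N (None keeps the last); returns when the fingers have stopped.
- bot.dwell(seconds).
- bot.ik(position, orientation): joint angles nearest the present ones, or None.
- bot.read_state(): the state.
- bot.read_camera(name): name is "side" or "top"; returns a dict with "image" (420x560x3 uint8, blue, green, red), "depth" (420x560 float32, mm along the optical axis (not along the pixel's ray), 0 where there is no reading), "fovy" (degrees; the focal length in pixels is half the picture's height over the tangent of half this angle, whatever the lens; pixels are square), "cx", "cy" (the principal point, pixels), "k1" (the pictures are not rectified: a ray, as slopes to the right and down, at radius r is drawn at 1 + k1 r^2 times it, then the intrinsics apply), "eye" and "attitude" of the camera in the world. Camera axes: x right, y down, z forward; pixel columns grow to the right and rows downward; lengths in mm; the calibration is good to about 2 mm. A picture is of the moment at which its call begins.
A pose or a line that the arm cannot do raises bot.MotionError and nothing moves.
- bot.finish_job(): hands the job in; it is judged then, once.
The state is a dict: "clock": time; "joint_positions": joint angles; "qvel": joint speeds; "effort": joint torques, N m; "ee_pos": TCP position; "tool_rot": TCP orientation; "ft_force": force on the tool from outside, world axes, zero at the start; "moment": the same for the moment, N m; "grip_width": finger opening in mm; "grip_force": force on a finger pad.
Only numpy, scipy, OpenCV 4.12 (cv2) and the standard library are available. Lean on these libraries where they do the work, as an engineer would, in place of code of your own. Each camera call takes 0.05 s, during which the arm holds its last target. There are 200 camera calls.

## Working session

There is one attempt and no reset: what is moved stays moved. The work goes in short steps, each a Python script; the robot and the scene stay as the last script left them, time stands still between calls to the robot, and variables do not carry over. Pictures are saved under pics/ and viewed, at most 10 in all, crops included, and the job is handed in when it is done.

```bash
mkdir -p pics
python3 - <<'E'
from rig import bot
import cv2,numpy as np,pickle
d={}
for n in("top","side"):
    c=bot.read_camera(n);d[n]=c;cv2.imwrite(f"pics/{n}0.png",c["image"])
    print(n,{k:c[k] for k in c if k not in("image","depth")})
pickle.dump(d,open("c0.pkl","wb"))
print(bot.read_state())
E
```

```text
top {'fovy': 57.3687663938038, 'cx': 279.596872213189, 'cy': 202.90303122595975, 'k1': -0.05400787801021643, 'eye': array([365.37738516, -12.46810732, 998.25338951]), 'attitude': array([-0.07078622,  0.70798135, -0.70006615,  0.06049053])}
side {'fovy': 50.994466756186014, 'cx': 284.5456554291472, 'cy': 210.3275899189294, 'k1': -0.07001744396478356, 'eye': array([448.73126487, 779.3986012 , 816.79593688]), 'attitude': array([ 0.02037693, -0.05783868,  0.92115612, -0.38433172])}
{'clock': 0.1, 'joint_positions': array([-1.36760050e+00,  3.00432307e-01,  1.52152365e+00,  2.53862811e-05,
        1.32075990e+00, -6.65976293e-02]), 'qvel': array([ 0.00249963, -0.00200876, -0.00066502,  0.00167242,  0.00036127,
       -0.00070435]), 'effort': array([ 2.53103889e-05, -5.44381821e+01, -3.62372196e+01, -1.06135249e-04,
        3.04319969e-03, -1.41413349e-05]), 'ee_pos': array([ 146.54979907, -529.87276096,  222.36691134]), 'tool_rot': array([-5.61128809e-04,  9.90915492e-01,  1.34484837e-01, -2.60588971e-05]), 'ft_force': array([-0.00742458,  1.04139505,  0.20125939]), 'moment': array([-0.03417157,  0.0175768 ,  0.00555309]), 'grip_force': 0.0, 'grip_width': 85.4138342238311}
```

View pics/top0.png

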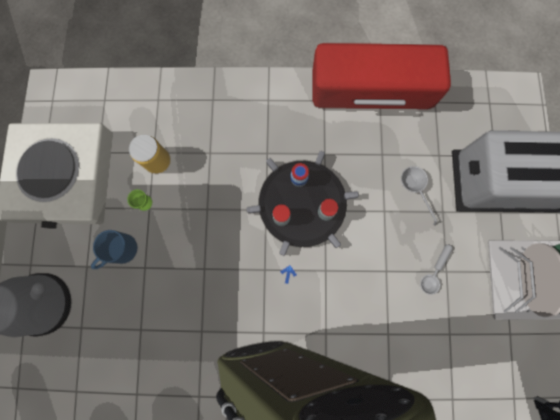

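View pics/side0.png

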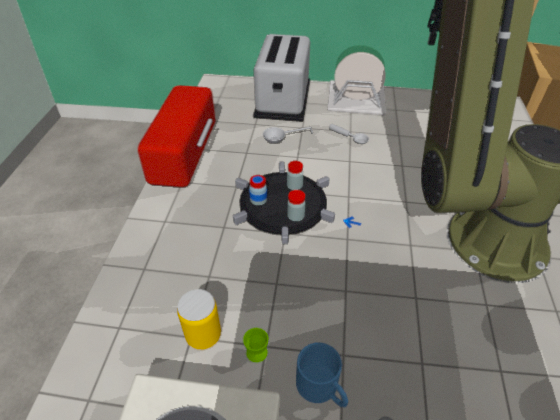

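The top view shows the plate centred near (303,203). The blue-dot jar is at the far side (300,173), the arrow at (289,273), and the tabs at (248,210), (269,163), (321,158), (352,195), (335,240) and (285,248). About half a turn is needed.

```bash
cat > h.py <<'E'
import numpy as np,cv2
from scipy.spatial.transform import Rotation as R
def rays(c,p,z):
    p=np.atleast_2d(np.float64(p)); f=210/np.tan(np.radians(c["fovy"])/2)
    K=np.array([[f,0,c["cx"]],[0,f,c["cy"]],[0,0,1]])
    u=cv2.undistortPoints(p[:,None],K,np.array([c["k1"],0,0,0,0.]))[:,0]
    q=c["attitude"]; d=R.from_quat(np.r_[q[1:],q[0]]).apply(np.c_[u,np.ones(len(u))])
    return (c["eye"]+d*((z-c["eye"][2])/d[:,2])[:,None])[:,:2]
def blobs(m,amin=15):
    n,l,s,ce=cv2.connectedComponentsWithStats(m.astype(np.uint8))
    return [(s[i,4],ce[i],l==i) for i in range(1,n) if s[i,4]>=amin]
def masks(c):
    h=cv2.cvtColor(c["image"],cv2.COLOR_BGR2HSV);H,S,V=cv2.split(h)
    return dict(blue=(H>100)&(H<130)&(S>130)&(V>90),red=((H<8)|(H>172))&(S>130)&(V>80),dark=(V<55))
def circ(p):
    a=np.c_[2*p,np.ones(len(p))];s=np.linalg.lstsq(a,(p**2).sum(1),rcond=None)[0]
    return s[:2],np.sqrt(s[2]+s[:2]@s[:2])
E
python3 - <<'E'
import pickle
from h import *
d=pickle.load(open("c0.pkl","rb"))
for n in d:
    c=d[n];m=masks(c)
    for a,ce,_ in blobs(m["blue"]): print(n,"blue",a,ce.round(),rays(c,ce,95)[0].round(),rays(c,ce,0)[0].round())
    for a,ce,_ in blobs(m["red"]): 
        if a<800: print(n,"red",a,ce.round(),rays(c,ce,95)[0].round())
    for a,ce,l in blobs(m["dark"],1500):
        o=cv2.morphologyEx(l.astype(np.uint8),cv2.MORPH_OPEN,np.ones((9,9)))
        k=max(cv2.findContours(o,0,1)[0],key=cv2.contourArea)[:,0]
        hu=cv2.convexHull(k)[:,0]
        P=rays(c,hu,26);ce2,r=circ(P)
        e=abs(np.linalg.norm(P-ce2,axis=1)-r); P=P[e<4] if (e<4).sum()>5 else P
        print(n,"dark",a,ce.round(),*circ(P),len(P))
for p in [(248,210),(269,163),(321,158),(352,195),(335,240),(285,248)]: print(rays(d["top"],p,40)[0].round())
for p in [(150,155),(140,200),(108,247),(417,180),(438,220),(432,284)]: print("by",rays(d["top"],p,30)[0].round())
c=d["top"]
cv2.imwrite("pics/crop.png",cv2.resize(c["image"][140:295,230:380],None,fx=3.8,fy=3.8,interpolation=cv2.INTER_CUBIC))
from rig import bot; print(bot.tip_reach)
E
```

```text
top blue 50 [300. 171.] [615. -46.] [641. -50.]
top blue 58 [288. 272.] [373. -20.] [373. -21.]
top red 107 [300. 171.] [615. -47.]
top red 230 [329. 207.] [ 527. -116.]
top red 234 [281. 212.] [512.  -2.]
top dark 4155 [302. 202.] [551.52574242 -56.26249429] 110.73638015499677 7
top dark 9737 [322. 387.] [  40.50615462 -134.11895481] 211.4737008128793 17
side blue 41 [257. 179.] [615. -46.] [ 637. -155.]
side blue 108 [258. 197.] [602.  17.] [622. -83.]
side blue 69 [350. 222.] [381.  73.] [372. -20.]
side blue 25 [303. 352.] [458. 405.] [459. 356.]
side blue 106 [325. 380.] [415. 452.] [411. 409.]
side blue 42 [342. 394.] [386. 472.] [377. 432.]
side red 154 [295. 167.] [ 526. -108.]
side red 105 [258. 183.] [611. -33.]
side red 216 [296. 196.] [511.   4.]
side dark 5431 [444.  92.] [  281.55989622 -1034.97031897] 662.4491126310606 15
side dark 2802 [283. 206.] [572.41706647 -42.25042897] 98.07718678369213 14
[526.  83.]
[651.  31.]
[ 665. -103.]
[ 568. -182.]
[ 453. -137.]
[432. -12.]
by [674. 349.]
by [551. 366.]
by [428. 440.]
by [ 612. -354.]
by [ 507. -403.]
by [ 346. -378.]
19.0
```

View pics/crop.png

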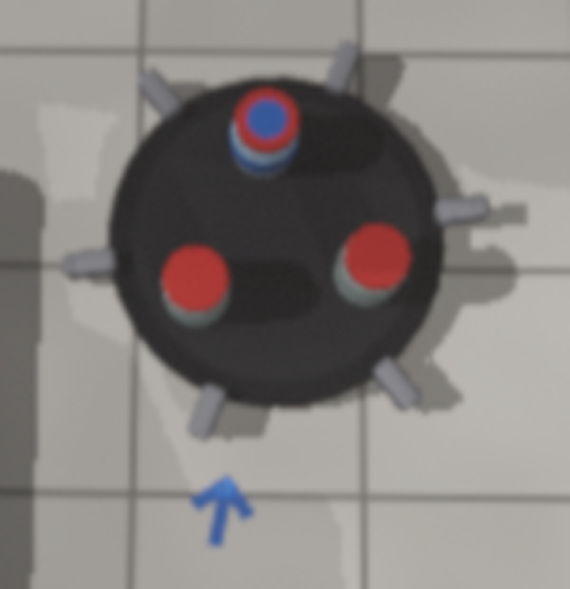

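The crop agrees with the first view. The axis is about (550,-54), the jar is at 6.6° and the arrow at 169.3°, so I need about +163° CCW. I'll push the tab at about 100° round the near side, stop roughly 12° short, then look.

```bash
cat >> h.py <<'E'
AX=np.array([550.,-54.]);Q=[0,1,0,0]
def P(a,z=43,r=137): return [*(AX+r*np.array([np.cos(np.radians(a)),np.sin(np.radians(a))])),z]
E
python3 - <<'E'
from rig import bot
from h import *
import sys
for a in range(65,260,15):
    if bot.ik(P(a),Q) is None: print("no ik",a); sys.exit()
bot.move_gripper(0)
bot.move_to(P(68,210),Q)
bot.servo_line(P(68,120),speed=200)
print(bot.servo_line(P(68),speed=80,until_force=15))
s=bot.read_state();print(s["clock"],s["ee_pos"],s["ft_force"],s["joint_positions"].round(2))
c=bot.read_camera("side");cv2.imwrite("pics/side1.png",c["image"])
E
```

```text
False
5.2417 [601.67213559  73.05720019  43.60274153] [-0.85178316  0.10739218 -0.47279299] [0.06 0.62 1.51 0.   1.02 1.63]
```

View pics/side1.png

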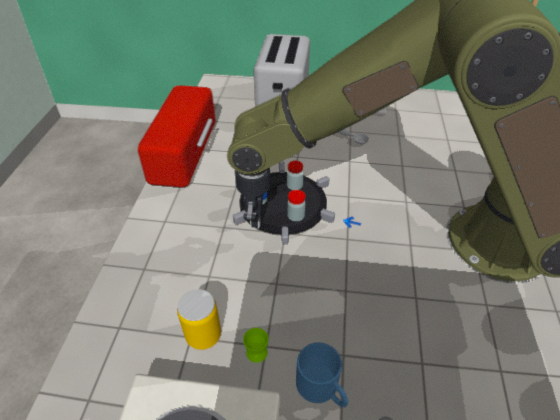

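The fingers stand between the left tabs, near (256,218), and are clear of the jars. Now the arc.

Run:
```python
from rig import bot
from h import *
for a in list(range(76,236,8))+[236]:
    if bot.servo_line(P(a),speed=60,until_force=25): print("force at",a,bot.read_state()["ft_force"]);break
s=bot.read_state();print(s["clock"],s["ee_pos"],s["ft_force"])
bot.servo_line(P(a-5),speed=60);
c=bot.read_camera("side");cv2.imwrite("pics/side2.png",c["image"]);m=masks(c)
for k in("blue","red"):
  for A,ce,_ in blobs(m[k],10):
    if ce[1]<260: 
        p=rays(c,ce,95)[0]; v=p-AX; print(k,A,ce.round(),p.round(1),np.hypot(*v).round(),np.degrees(np.arctan2(v[1],v[0])).round(1)%360)
```

```text
15.0917 [ 473.40601246 -167.66570037   42.82390801] [ 0.27583708  0.04394511 -0.43326096]
blue 41 [257. 179.] [615.  -46.3] 65.0 6.7
blue 111 [258. 196.] [601.6  16.9] 88.0 53.9
blue 68 [350. 222.] [381.3  72.6] 211.0 143.1
red 5332 [176. 137.] [ 871.  -198.1] 352.0 335.8
red 153 [295. 167.] [ 525.8 -107.7] 59.0 245.8
red 101 [258. 183.] [610.3 -32.5] 64.0 19.6
red 216 [296. 196.] [510.6   4.4] 70.0 124.0
```

View pics/side2.png

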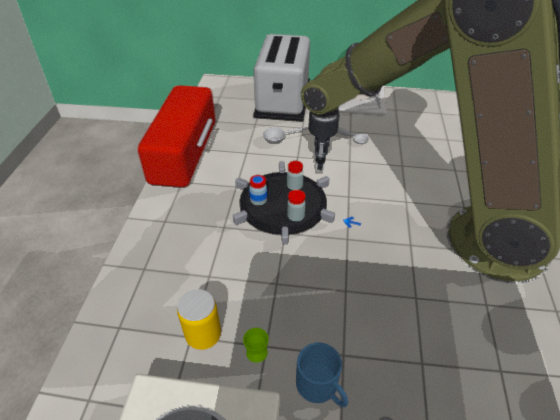

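The plate hasn't moved: the fingers passed the tabs without contact and met no force. I'll check the real fingertip height from the picture.

Run:
```python
from rig import bot
from h import *
s=bot.read_state();print(s["clock"],s["ee_pos"],s["tool_rot"],s["grip_width"],bot.tip_reach)
c=bot.read_camera("side");t=bot.read_camera("top")
f=210/np.tan(np.radians(c["fovy"])/2)
K=np.array([[f,0,c["cx"]],[0,f,c["cy"]],[0,0,1]])
q=c["attitude"];M=R.from_quat(np.r_[q[1:],q[0]]).as_matrix().T
im=c["image"].copy()
for z in(24,43,63):
    p=np.r_[s["ee_pos"][:2],z]
    u=cv2.projectPoints(p[None],cv2.Rodrigues(M)[0],-M@c["eye"],K,np.array([c["k1"],0,0,0,0.]))[0].ravel()
    print(z,u)
    cv2.circle(im,tuple(int(round(v)) for v in u),1,(0,0,255),-1)
cv2.imwrite("pics/z.png",np.hstack([cv2.resize(im[120:250,220:380],None,fx=3.5,fy=3.5),]))
```

```text
15.4917 [ 463.75080008 -160.33762463   43.1850279 ] [5.14106876e-05 9.99999985e-01 9.09025805e-05 1.40671774e-04] 0.16279881393907872 19.0
24 [318.54651658 176.50061164]
43 [318.96523437 171.22022969]
63 [319.41517745 165.5370552 ]
```

View pics/z.png

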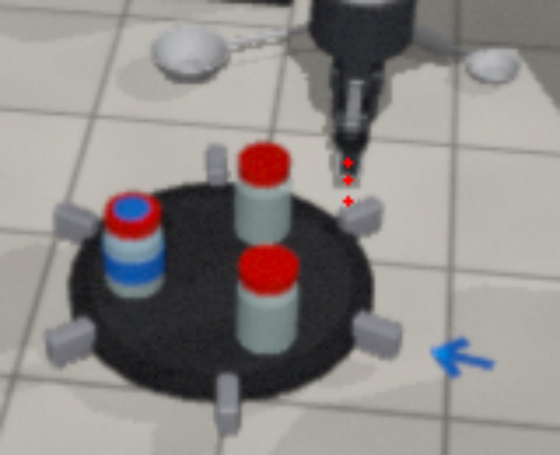

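In the crop the fingertip ends near (348,185), about z 35–40, so it cleared the tabs. I'll go back to the start, probe down to the counter to calibrate the tip, turn the tool with the arc (y radial), and check that the plate moves.

```bash
cat >> h.py <<'E'
def A(a): t=np.radians(a-90)/2; return [0,np.cos(t),np.sin(t),0]
def jar(c):
    out=[]
    for n,ce,_ in blobs(masks(c)["blue"],8):
        p=rays(c,ce,95)[0];v=p-AX
        if 45<np.hypot(*v)<85: out.append((n,p.round(1),round(np.degrees(np.arctan2(v[1],v[0]))%360,1)))
    return out
E
python3 - <<'E'
from rig import bot
from h import *
r=140
bot.servo_line(P(231,160,r),speed=250)
bot.move_to(P(68,140,r),A(68))
bot.servo_line(P(68,50,r),speed=150)
hit=bot.servo_line(P(68,16,r),speed=30,until_force=6)
s=bot.read_state();z0=s["ee_pos"][2];print(hit,s["clock"],s["ee_pos"],s["ft_force"])
z=z0+(18 if hit else 5)
bot.servo_line(P(68,z,r),speed=60)
for a in(80,92,102): 
    if bot.servo_line(P(a,z,r),A(a),speed=70,until_force=25): print("F",a,bot.read_state()["ft_force"]);break
for n in("side","top"):
    c=bot.read_camera(n);print(n,jar(c));cv2.imwrite(f"pics/{n}3.png",c["image"])
s=bot.read_state();print(z,s["clock"],s["ee_pos"],s["ft_force"])
E
```

```text
False 19.3167 [602.56779741  75.80074049  16.20909524] [ 0.86112365  0.61688106 -0.24535028]
side [(np.int32(45), array([611.4, -33.2]), np.float64(18.7))]
top [(np.int32(49), array([611.6, -33.3]), np.float64(18.6))]
21.209095242670326 21.3 [521.46099151  82.95502623  21.27329623] [-0.44940046 -0.14661533  0.56417764]
```

View pics/side3.png

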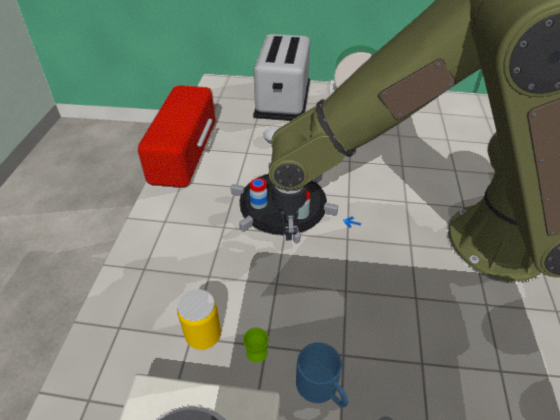

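The plate now turns: the jar is at 18.6° with the finger at 102°, a lag of 83.4°. I'll push on to 246°.

Run:
```python
from rig import bot
from h import *
r=140;z=21.2
for a in list(range(114,247,12)):
    if bot.servo_line(P(a,z,r),A(a),speed=75,until_force=25): print("F",a,bot.read_state()["ft_force"]);break
for n in("side","top"):
    c=bot.read_camera(n);print(n,jar(c));cv2.imwrite(f"pics/{n}4.png",c["image"])
s=bot.read_state();print(a,s["clock"],s["ee_pos"],s["ft_force"],s["joint_positions"].round(2))
```

```text
side [(np.int32(40), array([488.8, -36.2]), np.float64(163.8))]
top [(np.int32(54), array([489.1, -36.5]), np.float64(163.9))]
246 27.9 [ 492.6101642  -181.5672475    21.16708679] [ 0.04983115 -0.70158854  0.49868486] [-0.42  0.51  1.76  0.    0.88 -1.57]
```

View pics/side4.png

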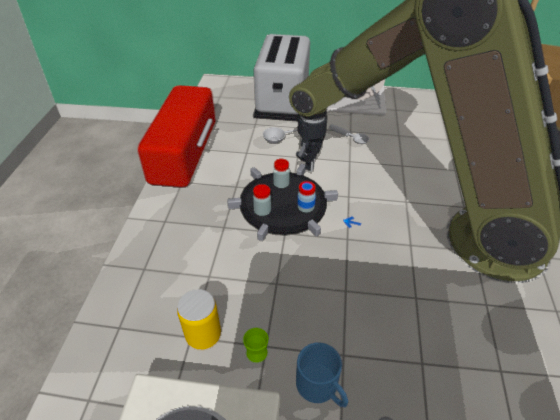

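The jar is at 163.9° and upright beside the arrow. Fitting the jar's own path puts the axis at about (551,-54) and confirms the target at 169.2°. A last 5.4° push, then back off and check.

Run:
```python
from rig import bot
from h import *
r=140;z=21.2
print(bot.servo_line(P(251.4,z,r),A(251.4),speed=25,until_force=25))
bot.dwell(.2)
bot.servo_line(P(244,z,r),A(244),speed=40)
bot.servo_line(P(244,z,175),speed=100)
bot.servo_line(P(244,170,175),speed=150)
for n in("side","top"):
    c=bot.read_camera(n);print(n,jar(c));cv2.imwrite(f"pics/{n}5.png",c["image"])
    for k,ce,_ in blobs(masks(c)["blue"],15):
        p=rays(c,ce,0)[0]
        if 150<np.hypot(*(p-AX))<215: print("arrow",p)
print(bot.read_state()["clock"])
```

```text
False
side [(np.int32(45), array([487.3, -42.1]), np.float64(169.3))]
arrow [372.40924589 -20.41788171]
top [(np.int32(56), array([488.1, -41.9]), np.float64(168.9))]
arrow [373.56499025 -21.27000213]
31.1167
```

View pics/side5.png

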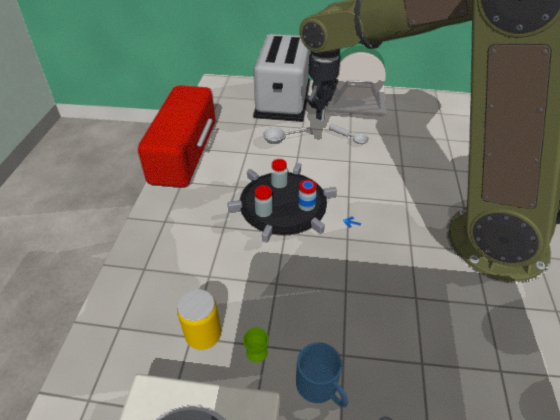

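The jar (307,195) is in line with the arrow (351,222), all three jars are standing, and the arm is clear.

```bash
python3 -c "
from rig import bot
print(bot.finish_job())"
```

```text
the job is handed in; nothing more can be done
None
```

I pushed the turntable round by one of its rim tabs until the blue-banded jar stood in line with the arrow, about 1 mm from the front spot by both cameras, with all three jars upright, and handed the job in at about 31 s of the 51 s; a first pass missed the tabs because the fingertips were too high, and the hand-in returned no verdict.

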